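Clear the viewing glass and hold the lamp's enabling paddle

ROBOT

A 7-joint arm with a two-finger parallel gripper is mounted at the origin on the work surface. World frame = base frame: x ahead of the robot, y to its left, z up, the work surface at z = 0. Lengths are in m, angles in rad, forces in N, time in s.
With the tool pointing down it reaches from about 0.425 to 1.025 m from the base axis. Payload 3.6 kg.
Tool frame: the origin (TCP) lies on the centre line of the jaws, within the pads' length; the fingertips stand 19 mm ahead of it and the grasp point (between the pads) is the TCP; z points along the fingers, y is the direction in which the jaws open and shut (so a half turn about z gives the same grasp; the last joint's range is limited). The gripper opens to 85 mm and grips with 20 to 120 N. Pads are 22 mm wide; open, the fingers measure 114 mm over their backs; the gripper's body (76 mm by 85 mm) begins 54 mm behind the grasp point. The pads swing forward as they close: fully open they stand 13 mm farther back than shut.
Start: joints at [1.038, 0.591, 0.048, 1.609, -0.033, 0.943, -0.034], TCP at [0.308, -0.656, 0.25] pointing down, gripper open.
Joint ranges: [-2.69, 2.69], [-0.47, 2.24], [-1.27, 1.36], [0.19, 2.51], [-1.53, 4.68], [0.08, 2.07], [-3.09, 3.09]. Speed limits (rad/s): [2.57, 2.57, 3.14, 3.14, 3.14, 3.14, 3.14].

INTERFACE

Orientations are given as a unit quaternion [x, y, z, w].
In Python, from plant import arm, imaging, ticket gives the robot as it stands.
- The arm moves only by the shell command python3 -m inch 'ROWS' [FORCE]. ROWS is JSON, a list of rows, each a list of 3 entries, a list of its own where there are three numbers: the shift along the tool's x, y, z in units of 0.2 m (1.0 is 0.2 m), then the turn, a rotation vector about the tool's x, y, z in units of 0.5 rad (1.0 is 0.5 rad), then the opening, from 0 (shut) to 1 (fully open). A call has 1 to 10 rows; each row shifts and turns the commanded pose from where the row before left it, along the tool's axes as they then stand; what a row does not reach is not made up. A row lasts 1/8 s, in which the tool goes at most 62.5 mm and 10.7 degrees, less where a joint would pass 70% of its speed; a pose out of reach is approached as far as the arm can. A call with a number of a shift or a turn outside -1 to 1 is refused whole. A call with a gripper value outside its range is refused whole. The fingers move at their own pace and stop on an object; FORCE is the grip in N (left out, the last holds). Time passes only in rows, so rows that do not move let the fingers close. It gives the time, the measured TCP pose, the force and the opening at its end, in the units of the state.
- arm.read_state(): the state, without advancing time (a new reading comes with each control period).
- imaging.grab_frame(name): name is "side" or "top" or "wrist"; returns the picture (420x560x3 uint8, red, green, blue); there is no depth.
- imaging.camera_model(name): a dict with "K" (3x3 intrinsics, pixels), "rvec" (rotation vector, rad) and "tvec" (3), from world to camera coordinates, as OpenCV has them; the wrist camera has in their place "mount" (4x4, takes a point from camera to tool coordinates, whose origin is the TCP and whose axes are the flange's). Camera axes: x right, y down, z forward; pixel columns grow to the right and rows downward; lengths in m; the calibration is good to about 2 mm. The wrist camera is an equidistant fisheye: a pixel r from the principal point sees the ray r / f radians off the axis. A picture is of the moment at which its call begins: read the wrist's pose just before it. camera_model takes no time and is no camera call.
- ticket.sign_off(): hands the job in, once; it reports no verdict.
The state is a dict: "time": time; "joint_pos": joint angles; "joint_vel": joint speeds; "joint_efforts": joint torques, N m; "position": TCP position; "eef_rot": TCP orientation; "contact_force": force on the tool from outside, world axes, zero at the start; "moment": the same for the moment, N m; "grip_width": finger opening in m.
Only numpy, scipy, OpenCV 4.12 (cv2) and the standard library are available. Lean on these libraries where they do the work, as an engineer would, in place of code of your own. Each camera call takes 0.05 s, during which the arm holds its last target.

TASK

Take the chipped gel comb off the glass of the viewing box and drop it into the wire discard basket. Then light the lamp: press the sprung paddle of the hand switch half-way down, so that the paddle lies level (let up or pressed to the bottom, it cuts the lamp), keep it level for at least three seconds, and finish while still holding it there, without letting go. Leave the tip rack, the beaker and the yellow box where they are.

Things in the scene. Friction and masses are not known exactly. Their poses are not given: they have to be found in the camera images.
- viewer: Viewing box (UV table): fixed flat-topped steel box with a pale grey lower half, 300 (x) x 260 (y) x 90 mm high, with a dark square glass flush in its top. Origin: centre of its underside, on the bench; the flat top, glass included, is 90 mm above it. Its -x side faces the robot.
- comb: Chipped gel-casting comb, loose, white rigid plastic, about 40 g, lying flat on the glass. A straight bar (spine) 14 wide (x) x 104 long (y) x 18 mm high (z), with six flat teeth 6 mm wide, up to 20 mm long and 4 mm thick low on its +x side, in two groups of three at the ends; the middle 50 mm of the spine has no teeth, so it can be pinched there across its 14 mm width from above. Origin: middle of the spine's underside; x points to the teeth, y along the spine, z up.
- comb_mid (a point): Centre of the comb's spine, 9 mm above the comb's origin.
- basket: Wire discard basket, fixed on the bench, open at the top, 188 (x) x 138 (y) x 70 mm high, walls and floor 4 mm. Origin: centre of its underside, on the bench. It stands to the left or to the right of the viewing box, the hand switch on the other side.
- switch: Enabling hand switch, fixed on the bench: a grey box 150 (x) x 76 (y) x 36 mm high with two grey cheeks (up to 88 mm high) at its +x end, which carry an aluminium paddle. Origin: centre of its underside, on the bench. The paddle's hinge axis runs along y, 40 mm to +x of the origin and 75 mm above the bench; the paddle, 97 mm long, 50 mm wide and 10 mm thick, reaches from there to -x over the box and slants up towards its free end when let go.
- paddle (a joint): Angle of the sprung paddle in rad: 0 let go (free end raised, 0.22 rad above level), 0.22 half-way (paddle level, its top 80 mm above the bench), 0.44 pressed to its stop (0.22 rad below level). It grows as the free end is pushed down and springs back by itself. At the press point it takes about 2 N to start, 7 N half-way and 11 N at the stop.
- press (a point): Press point: centre of the black pad on top of the paddle, 75 mm from the hinge towards the free end; moves with the paddle. 96 mm above the bench when let go, 80 mm half-way, 63 mm at the stop.
- tiprack: Bystander: pipette tip rack, white with a red lid, 89 x 124 x 84 mm high, loose. Origin: centre of its underside.
- beaker: Bystander: glass beaker, 84 mm across, 115 mm high, loose. Origin: centre of its underside.
- tubebox: Bystander: flat yellow box 67 x 102 x 40 mm high, loose. Origin: centre of its underside.

How it is judged:
On the way, in this order (a step that is already met when the one before it is completed fails the run):
1. the comb lies in the basket, let go (x of comb_mid in the frame of basket between -0.092 and 0.092 m and y of comb_mid in the frame of basket between -0.067 and 0.067 m and z of comb_mid in the frame of basket between 0 and 0.06 m and contact force between comb and the fingers below 0.05 N and linear speed of comb below 0.03 m/s), for 0.2 s.
2. the robot holds the paddle about level for 3 s (value of joint paddle between 0.14 and 0.3 rad and contact force between any of the fingers, the arm and switch above 1 N), for 3 s.
At the end, for the whole second after the job is handed in: The comb lies still in the basket (its spine's centre inside the walls and below 60 mm), let go by the robot; the robot itself still pushes on the paddle (over 1 N) and holds it steady within 0.08 rad of level (joint between 0.14 and 0.30), and has done so for 3 s (all of step 1 and all of step 2 and velocity of joint paddle between -0.1 and 0.1 rad/s); the arm keeps its last pose, push and grip.
It fails at once if the tip rack is moved more than 30 mm or tipped (distance of tiprack from where it was at the start of the episode above 0.03 m or angle between tiprack's own z axis and vertical above 0.35 rad).
It fails at once if the beaker is moved more than 30 mm or tipped (distance of beaker from where it was at the start of the episode above 0.03 m or angle between beaker's own z axis and vertical above 0.35 rad).
It fails at once if the yellow box is moved more than 30 mm or tipped (distance of tubebox from where it was at the start of the episode above 0.03 m or angle between tubebox's own z axis and vertical above 0.35 rad).
It also fails if it takes over 56 s, if anything falls off the work surface, if the arm or the gripper's body presses on something with over 40 N, if the wrist force passes 120 N, or if a joint passes its speed limit or range.

## Working session

There is one attempt and no reset: what is moved stays moved. The work goes in short steps, Python scripts to look and compute and a shell command to move; the robot and the scene stay as the last step left them, time stands still between calls to the robot, and variables do not carry over. Pictures are saved under pics/ and viewed, and the job is handed in when it is done.

```bash
mkdir -p pics; ls; python3 - <<'E'
from plant import arm, imaging
import cv2
s=arm.read_state()
for k,v in s.items(): print(k,v)
for n in("side","top"):
    m=imaging.camera_model(n); print(n,m)
    cv2.imwrite(f"pics/{n}0.png",imaging.grab_frame(n)[:,:,::-1])
print(imaging.camera_model("wrist"))
cv2.imwrite("pics/wrist0.png",imaging.grab_frame("wrist")[:,:,::-1])
E
```

```text
pics
time 0.0
joint_pos [ 1.03849981  0.59213948  0.04828292  1.60983452 -0.03327865  0.94270333
 -0.03371755]
joint_vel [ 0.00175039 -0.00261729 -0.00123142  0.00062871 -0.00080653 -0.00042004
 -0.00128031]
joint_efforts [ 2.48899960e-05 -5.48686337e+01  1.54674802e+00 -1.98124713e+01
  9.39932303e-03  8.73064011e-03 -8.81032634e-06]
position [ 0.30769306 -0.65559328  0.24912122]
eef_rot [ 9.76018238e-01  2.17685778e-01 -3.14689982e-04 -1.09603745e-03]
contact_force [-0.57408727  0.2450324   0.15920192]
moment [ 0.04111361 -0.01556575 -0.01125956]
grip_width 0.08535372323234539
side {'K': array([[542.25574171,   0.        , 287.56935553],
       [  0.        , 542.25574171, 203.74415295],
       [  0.        ,   0.        ,   1.        ]]), 'rvec': array([ 0.43638044, -2.81238909,  1.05576027]), 'tvec': array([0.57979848, 0.18502105, 1.38879032])}
top {'K': array([[480.75567165,   0.        , 288.52871113],
       [  0.        , 480.75567165, 207.59401212],
       [  0.        ,   0.        ,   1.        ]]), 'rvec': array([ 2.15047115, -2.13134298,  0.16557421]), 'tvec': array([-0.02067351,  0.61488495,  1.12242366])}
{'K': array([[325.1922621 ,   0.        , 277.714109  ],
       [  0.        , 325.1922621 , 207.17970179],
       [  0.        ,   0.        ,   1.        ]]), 'mount': array([[-5.66436020e-04, -9.61330610e-01, -2.75396326e-01,
         7.03325144e-02],
       [ 9.99999810e-01, -4.77605050e-04, -3.89618698e-04,
         1.04131587e-03],
       [ 2.43021705e-04, -2.75396495e-01,  9.61330698e-01,
        -1.24297348e-01],
       [ 0.00000000e+00,  0.00000000e+00,  0.00000000e+00,
         1.00000000e+00]])}
```

View pics/top0.png

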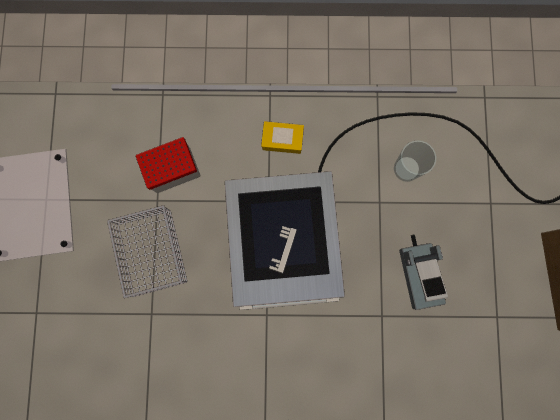

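View pics/side0.png

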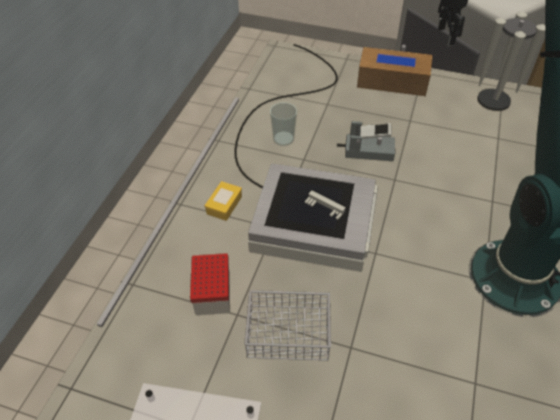

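View pics/wrist0.png

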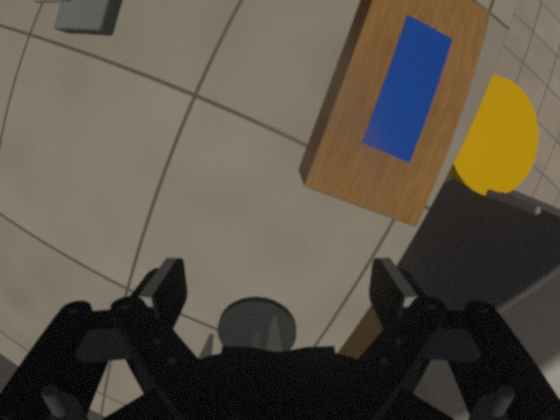

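The top view shows the comb at about (287,250), the basket at (147,252) on the left (+y), and the switch at (425,275) on the right. The beaker is at (415,160), the yellow box at (283,137) and the tip rack at (166,163). Next I'll segment and measure them.

```bash
cat > h.py <<'E'
import numpy as np, cv2
from plant import arm, imaging
from scipy.spatial.transform import Rotation as R
def ray(n,uv):
    m=imaging.camera_model(n); Rm=cv2.Rodrigues(m['rvec'])[0]
    d=Rm.T@np.linalg.inv(m['K'])@np.array([uv[0],uv[1],1.]); return -Rm.T@m['tvec'],d
def onz(n,uv,z):
    c,d=ray(n,uv); return c+d*(z-c[2])/d[2]
def tri(a,b):
    (c1,d1),(c2,d2)=ray('top',a),ray('side',b)
    A=np.stack([d1,-d2],1); t=np.linalg.lstsq(A,c2-c1,rcond=None)[0]
    p,q=c1+d1*t[0],c2+d2*t[1]; return (p+q)/2,np.linalg.norm(p-q)
E
python3 - <<'E'
from h import *
im=cv2.imread('pics/top0.png'); g=im.min(2)
# comb: bright within glass
m=np.zeros_like(g); m[195:275,248:322]=(g[195:275,248:322]>110)*255
c=max(cv2.findContours(m,0,2)[0],key=cv2.contourArea); print('comb',cv2.contourArea(c))
pts=np.array([onz('top',p[0],.105)[:2] for p in c]); r=cv2.minAreaRect((pts*1000).astype(np.float32)); print(r,cv2.boxPoints(r))
for n,b in (('top',(380,230,470,320)),('side',(330,110,410,170)),('top',(220,165,350,310)),('top',(100,200,195,305)),('side',(235,280,345,370))):
    i=cv2.imread(f'pics/{n}0.png')[b[1]:b[3],b[0]:b[2]]
    k=min(800//i.shape[1],600//i.shape[0]); cv2.imwrite(f'pics/c_{n}_{b[0]}.png',cv2.resize(i,None,fx=k,fy=k,interpolation=2)); print(n,b,k)
E
```

```text
comb 277.0
((511.7364196777344, -2.0583858489990234), (32.63528060913086, 102.45307922363281), 73.12611389160156) [[457.97894    -2.8041592]
 [556.021     -32.542812 ]
 [565.4939     -1.3126125]
 [467.45184    28.42604  ]]
top (380, 230, 470, 320) 6
side (330, 110, 410, 170) 10
top (220, 165, 350, 310) 4
top (100, 200, 195, 305) 5
side (235, 280, 345, 370) 6
```

```bash
ls pics
```

```text
c_side_235.png
c_side_330.png
c_top_100.png
c_top_220.png
c_top_380.png
side0.png
top0.png
wrist0.png
```

View pics/c_top_380.png

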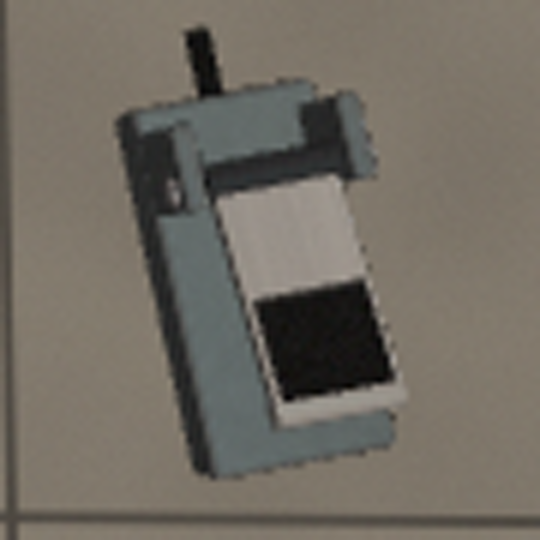

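View pics/c_side_330.png

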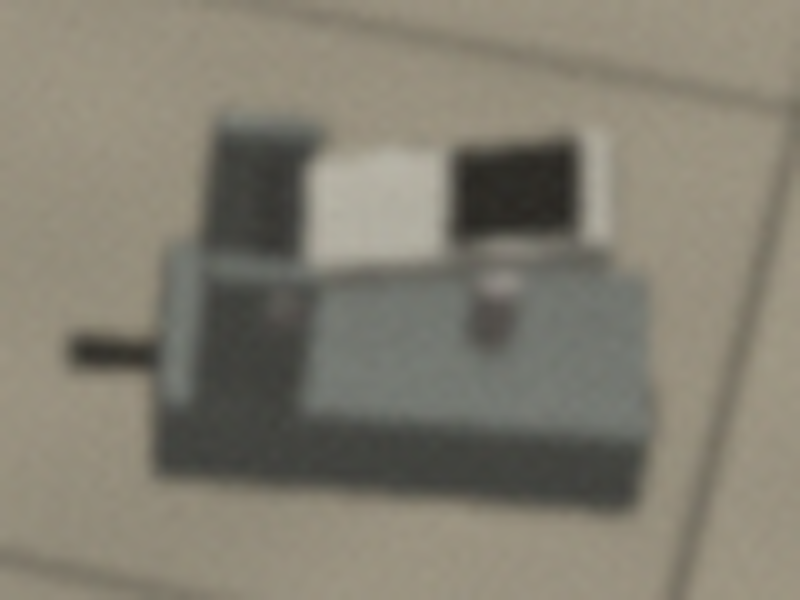

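View pics/c_top_220.png

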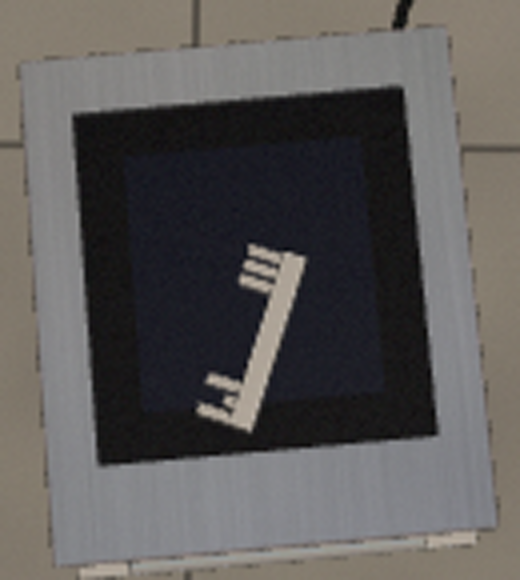

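View pics/c_top_100.png

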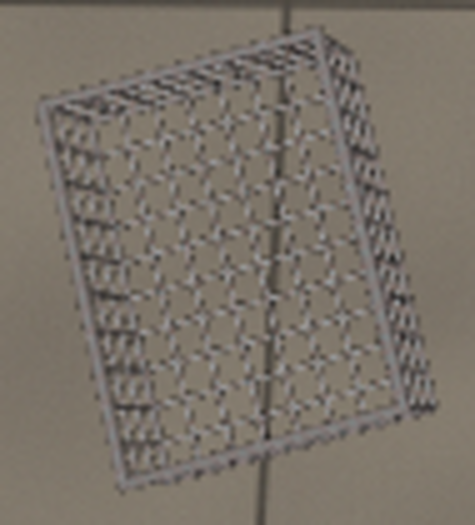

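```bash
python3 - <<'E'
from h import *
np.set_printoptions(precision=4,suppress=True)
f=lambda p,k,o:(np.array(p)/k+np.array(o)-(0.5-0.5/k))
e=[onz('top',f(p,4,(220,165)),.108) for p in((296,255),(243,426))]
print('comb ends',e,np.linalg.norm(e[0]-e[1]),'mid',(e[0]+e[1])/2,'ang',np.degrees(np.arctan2(*(e[0]-e[1])[[1,0]])))
b=[onz('top',f(p,5,(100,200)),.07) for p in((43,103),(317,35),(405,410),(125,485))]
print('basket',np.array(b),np.mean(b,0),[np.linalg.norm(b[i]-b[i-1]) for i in range(4)])
pt=[f(p,6,(380,230)) for p in((255,300),(362,282),(395,380),(287,402))]
ps=[f(p,10,(330,110)) for p in((452,235),(455,150),(578,138),(577,230))]
p=[onz('top',q,.096) for q in pt];print('pad',np.array(p),np.mean(p,0)); 
print('tri',tri(np.mean(pt,0),np.mean(ps,0)))
# paddle edge long: hinge end to free
a=[onz('top',f(q,6,(380,230)),z) for q,z in (((218,195),.08),((282,420),.099),((345,180),.08),((405,395),.099))]
print('paddle',np.array(a)); 
for u,v in((0,1),(2,3)): print(np.degrees(np.arctan2(*(a[u]-a[v])[[1,0]])))
bx=[onz('top',f(q,6,(380,230)),.036) for q in ((165,215),(215,475),(395,440))];print('box',np.array(bx))
hs=cv2.cvtColor(cv2.imread('pics/top0.png'),cv2.COLOR_BGR2HSV)
for n,lo,hi,z in(('rack',(0,150,80),(8,255,255),.084),('yel',(20,150,80),(32,255,255),.04)):
    c=max(cv2.findContours(cv2.inRange(hs,lo,hi),0,2)[0],key=cv2.contourArea)
    q=cv2.boxPoints(cv2.minAreaRect(c)); print(n,np.array([onz('top',x,z) for x in q]))
print('beaker',onz('top',(418,158),.115))
v=[onz('top',f(q,4,(220,165)),.09) for q in((20,63),(447,28),(495,527),(55,565))];print('viewer',np.array(v))
E
```

```text
comb ends [array([ 0.5576, -0.0273,  0.108 ]), array([0.4602, 0.0019, 0.108 ])] 0.10168918764108477 mid [ 0.5089 -0.0127  0.108 ] ang -16.71058537312898
basket [[0.5774 0.4131 0.07  ]
 [0.6113 0.2845 0.07  ]
 [0.4348 0.2348 0.07  ]
 [0.3992 0.3631 0.07  ]] [0.5057 0.3238 0.07  ] [np.float64(0.18502502134993132), np.float64(0.13298652663721516), np.float64(0.18337137610953194), np.float64(0.13319287251866732)]
pad [[ 0.4442 -0.3211  0.096 ]
 [ 0.4513 -0.362   0.096 ]
 [ 0.4147 -0.373   0.096 ]
 [ 0.4062 -0.3319  0.096 ]] [ 0.4291 -0.347   0.096 ]
tri (array([ 0.4274, -0.3471,  0.0962]), np.float64(0.0032969720301916253))
paddle [[ 0.4845 -0.3125  0.08  ]
 [ 0.3996 -0.3289  0.099 ]
 [ 0.4907 -0.3619  0.08  ]
 [ 0.4093 -0.3756  0.099 ]]
10.933688206691096
9.518072534969622
box [[ 0.4782 -0.3025  0.036 ]
 [ 0.3759 -0.3194  0.036 ]
 [ 0.3901 -0.3914  0.036 ]]
rack [[0.7338 0.3551 0.084 ]
 [0.7808 0.2408 0.084 ]
 [0.6983 0.2069 0.084 ]
 [0.6524 0.3201 0.084 ]]
yel [[ 0.7625  0.0564  0.04  ]
 [ 0.8373  0.0508  0.04  ]
 [ 0.8281 -0.0509  0.04  ]
 [ 0.7535 -0.0444  0.04  ]]
beaker [ 0.7242 -0.3158  0.115 ]
viewer [[ 0.6722  0.1365  0.09  ]
 [ 0.6957 -0.1161  0.09  ]
 [ 0.4048 -0.142   0.09  ]
 [ 0.3813  0.1081  0.09  ]]
```

```bash
python3 -m inch '[[[0.1,-0.11,0],[0,0,0],0.65],[[0.2,-0.22,0],[0,0,0],0.65],[[0.2,-0.22,0],[0,0,0],0.65],[[0.2,-0.22,0],[0,0,0],0.65],[[0.2,-0.22,0],[0,0,0],0.65],[[0.2,-0.22,0],[0,0,0],0.65],[[0.2,-0.22,0],[0,0,0],0.65],[[0.2,-0.22,0],[0,0,0],0.65],[[0.2,-0.22,0],[0,0,0],0.65],[[0.2,-0.22,0],[0,0,0],0.65]]' 20
cat > go.py <<'E'
import sys
from h import *
np.set_printoptions(precision=4,suppress=True)
# target x y z and tool-x yaw (deg): prints shift in tool units, turn about tool z units
t=np.array([float(a) for a in sys.argv[1:4]]);s=arm.read_state()
Rm=R.from_quat(s['eef_rot']).as_matrix(); yaw=np.degrees(np.arctan2(Rm[1,0],Rm[0,0]))
print('t',round(s['time'],2),'pos',s['position'],'yaw',round(yaw,2),'zaxis',Rm[:,2],'F',s['contact_force'],'w',s['grip_width'])
print('shift units',Rm.T@(t-s['position'])/.2)
if len(sys.argv)>4: print('turn vec units',(R.from_matrix(Rm).inv()*R.from_euler('ZX',[float(sys.argv[4]),180],degrees=True)).as_rotvec()/.5)
E
python3 go.py 0.509 -0.013 0.2 -16.7
```

```text
time: 1.4
position: [0.4747, -0.1147, 0.2504]
eef_rot: [0.976, 0.218, 0.0, 0.0]
contact_force: [0.8, -1.6, -0.1]
grip_width: 0.0556
t 1.4 pos [ 0.4747 -0.1147  0.2504] yaw 25.13 zaxis [ 0.0004 -0.0001 -1.    ] F [ 0.7746 -1.6303 -0.1497] w 0.05563258793442773
shift units [ 0.3711 -0.3875  0.2519]
turn vec units [ 0.0004 -0.0007  1.4601]
```

```bash
python3 -m inch '[[[0.18,-0.19,0],[0,0,0],0.65],[[0.19,-0.2,0],[0,0,0],0.65],[[0,0,0.05],[0,0,0.365],0.65],[[0,0,0.05],[0,0,0.365],0.65],[[0,0,0.05],[0,0,0.365],0.65],[[0,0,0.05],[0,0,0.365],0.65],[[0,0,0],[0,0,0],0.65]]'
python3 go.py 0.509 -0.013 0.112 -16.7
python3 - <<'E'
from h import *
for n in('wrist','top'):
    cv2.imwrite(f'pics/{n}1.png',imaging.grab_frame(n)[:,:,::-1])
E
```

```text
time: 2.28
position: [0.5075, -0.0142, 0.2096]
eef_rot: [0.99, -0.144, -0.001, 0.0]
contact_force: [0.2, -0.8, -0.3]
grip_width: 0.0557
t 2.27 pos [ 0.5075 -0.0142  0.2096] yaw -16.54 zaxis [-0.0021 -0.0005 -1.    ] F [ 0.2394 -0.7653 -0.2713] w 0.05570488011802899
shift units [ 0.0061 -0.0085  0.4878]
turn vec units [0.0022 0.0038 0.0054]
```

View pics/wrist1.png

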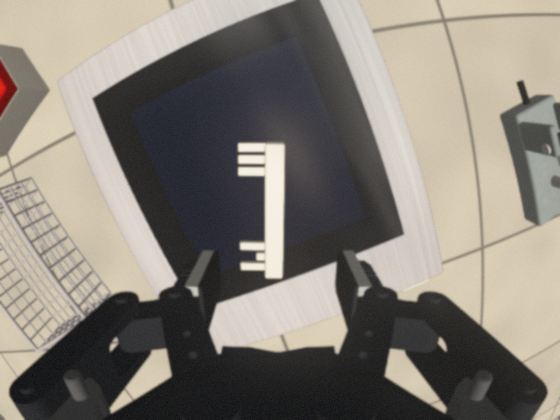

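The wrist view shows the spine upright between columns 264 and 285, with its ends at rows 143 and 278. The jaws are centred on it, near column 277. I'll cross-check the position by casting fisheye rays.

```bash
cat >> h.py <<'E'
def wz(uv,z,s):
    m=imaging.camera_model('wrist');K=m['K'];x=(uv[0]-K[0,2])/K[0,0];y=(uv[1]-K[1,2])/K[1,1];r=np.hypot(x,y)+1e-12
    d=np.array([x/r*np.sin(r),y/r*np.sin(r),np.cos(r)]);M=m['mount'];Rm=R.from_quat(s['eef_rot']).as_matrix()
    d=Rm@M[:3,:3]@d;c=s['position']+Rm@M[:3,3];return c+d*(z-c[2])/d[2]
E
python3 - <<'E'
from h import *
s=arm.read_state()
a,b=wz((275,143),.108,s),wz((273.5,278),.108,s)
print(a,b,np.linalg.norm(a-b),(a+b)/2)
E
```

```text
[ 0.55887366 -0.02778655  0.108     ] [0.45923345 0.00329725 0.108     ] 0.10437611618468375 [ 0.50905355 -0.01224465  0.108     ]
```

```bash
python3 -m inch '[[[0.006,-0.008,0.15],[0,0,0],0.6],[[0,0,0.15],[0,0,0],0.6],[[0,0,0.1],[0,0,0],0.6],[[0,0,0.05],[0,0,0],0.6],[[0,0,0.02],[0,0,0],0.6],[[0,0,0],[0,0,0],0.6]]'
python3 go.py 0.509 -0.0125 0.112 -16.7
```

```text
time: 3.12
position: [0.5103, -0.0133, 0.1167]
eef_rot: [0.989, -0.145, 0.0, -0.0]
contact_force: [-0.4, -0.5, -0.2]
grip_width: 0.051
t 3.12 pos [ 0.5103 -0.0133  0.1167] yaw -16.66 zaxis [ 0.0008  0.0001 -1.    ] F [-0.4111 -0.4858 -0.2401] w 0.051018834299841595
shift units [-0.0072 -0.0019  0.0235]
turn vec units [-0.0007 -0.0015  0.0013]
```

```bash
python3 -m inch '[[[0,0,0.022],[0,0,0],0.4],[[0,0,0],[0,0,0],0.1],[[0,0,0],[0,0,0],0],[[0,0,0],[0,0,0],0],[[0,0,0],[0,0,0],0],[[0,0,0],[0,0,0],0],[[0,0,0],[0,0,0],0]]' 40
python3 -m inch '[[[0,0,-0.1],[0,0,0],0],[[0,0,-0.2],[0,0,0],0],[[0,0,-0.2],[0,0,0],0],[[0,0,-0.1],[0,0,0],0],[[0,0,0],[0,0,0],0]]'
python3 go.py 0.5057 0.3238 0.23 
python3 - <<'E'
from h import *
for n in('wrist','side'):
    cv2.imwrite(f'pics/{n}2.png',imaging.grab_frame(n)[:,:,::-1])
E
```

```text
time: 4.0
position: [0.5101, -0.0132, 0.1122]
eef_rot: [0.989, -0.145, 0.0, -0.0]
contact_force: [-0.9, -0.3, 5.5]
grip_width: 0.0127
time: 4.62
position: [0.5106, -0.0132, 0.2329]
eef_rot: [0.989, -0.145, 0.001, -0.0]
contact_force: [0.3, -0.2, -1.0]
grip_width: 0.0132
t 4.62 pos [ 0.5106 -0.0132  0.2329] yaw -16.68 zaxis [ 0.003   0.0002 -1.    ] F [ 0.3127 -0.1734 -1.0204] w 0.013217158065507172
shift units [-0.5073 -1.6072  0.0148]
```

View pics/wrist2.png

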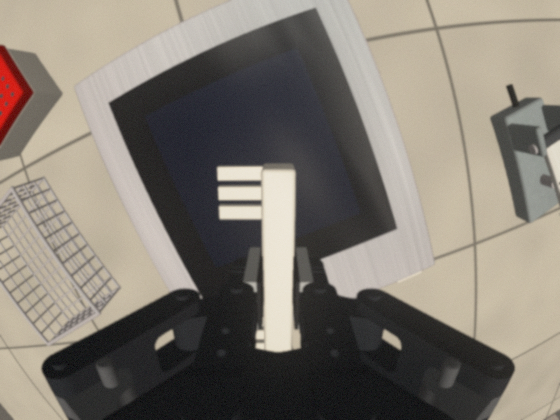

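The comb is held squarely, with the spine in the jaws at column 278. Next I'll carry it over the basket and turn it along the basket's long axis, at about 15.7°.

```bash
python3 -m inch '[[[-0.05,-0.16,0],[0,0,0],0],[[-0.085,-0.27,0],[0,0,0],0],[[-0.085,-0.27,0],[0,0,0],0],[[-0.085,-0.27,0],[0,0,0],0],[[-0.085,-0.27,0],[0,0,0],0],[[-0.085,-0.27,0],[0,0,0],0],[[-0.03,-0.1,0],[0,0,0],0],[[0,0,0],[0,0,0],0]]'
python3 -m inch '[[[0,0,0.1],[0,0,-0.28],0],[[0,0,0.1],[0,0,-0.28],0],[[0,0,0.05],[0,0,-0.28],0],[[0,0,0],[0,0,-0.28],0],[[0,0,0],[0,0,0],0]]'
python3 go.py 0.5057 0.3238 0.045 15.7
python3 - <<'E'
from h import *
for n in('top','side'):
    cv2.imwrite(f'pics/{n}3.png',imaging.grab_frame(n)[:,:,::-1])
E
```

```text
time: 5.72
position: [0.5045, 0.3252, 0.2302]
eef_rot: [0.99, -0.144, -0.001, 0.001]
contact_force: [0.6, -0.8, -0.2]
grip_width: 0.0129
time: 6.35
position: [0.5059, 0.3205, 0.1811]
eef_rot: [0.991, 0.131, -0.001, 0.001]
contact_force: [-0.2, 0.2, -0.1]
grip_width: 0.0127
t 6.35 pos [0.5059 0.3205 0.1811] yaw 15.08 zaxis [-0.0016 -0.0026 -1.    ] F [-0.2478  0.233  -0.0993] w 0.012743081915050244
shift units [ 0.0047 -0.0178  0.6804]
turn vec units [ 0.0043  0.0044 -0.0215]
```

View pics/side3.png

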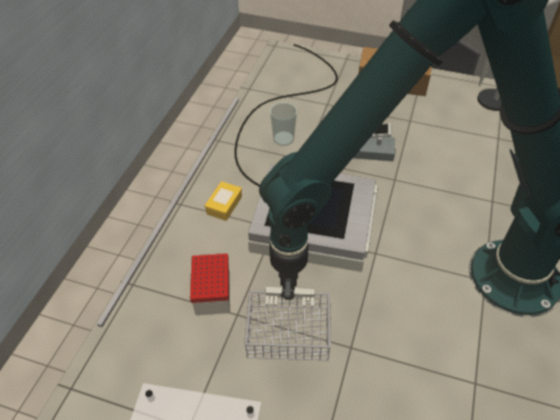

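The side view shows the comb held level above the basket at about (290,291), lined up with the basket's long side. I'll lower it now.

```bash
python3 -m inch '[[[0.005,-0.018,0.1],[0,0,0],0],[[0,0,0.15],[0,0,0],0],[[0,0,0.15],[0,0,0],0],[[0,0,0.12],[0,0,0],0],[[0,0,0.08],[0,0,0],0],[[0,0,0.06],[0,0,0],0],[[0,0,0],[0,0,0],0]]'
python3 -m inch '[[[0,0,0],[0,0,0],0.4],[[0,0,0],[0,0,0],0.4],[[0,0,0],[0,0,0],0.4],[[0,0,0],[0,0,0],0.4]]'
python3 go.py 0.5057 0.3238 0.045 15.7
```

```text
time: 7.32
position: [0.5052, 0.3278, 0.0491]
eef_rot: [0.991, 0.134, -0.001, 0.0]
contact_force: [0.2, 0.2, -0.5]
grip_width: 0.013
time: 7.82
position: [0.5058, 0.328, 0.0503]
eef_rot: [0.991, 0.134, 0.0, -0.0]
contact_force: [-0.0, -0.8, 0.1]
grip_width: 0.0337
t 7.83 pos [0.5058 0.328  0.0503] yaw 15.4 zaxis [ 0.0005  0.0004 -1.    ] F [-0.047  -0.7868  0.1327] w 0.03373387488900696
shift units [-0.0059  0.0204  0.0264]
turn vec units [-0.0005 -0.0013 -0.0104]
```

```bash
python3 -m inch '[[[0,0,-0.1],[0,0,0],0.4],[[0,0,-0.25],[0,0,0],0.4],[[0,0,-0.3],[0,0,0],0.4],[[0,0,-0.25],[0,0,0],0.4],[[0,0,-0.1],[0,0,0],0.4],[[0,0,0],[0,0,0],0.3]]'
python3 go.py 0.4291 -0.347 0.25 10
python3 - <<'E'
from h import *
for n in('wrist','side'):
    cv2.imwrite(f'pics/{n}4.png',imaging.grab_frame(n)[:,:,::-1])
E
```

```text
time: 8.57
position: [0.5066, 0.3287, 0.2532]
eef_rot: [0.991, 0.134, 0.003, -0.001]
contact_force: [-0.8, 0.3, -0.5]
grip_width: 0.0259
t 8.57 pos [0.5066 0.3287 0.2532] yaw 15.39 zaxis [ 0.0047  0.0034 -1.    ] F [-0.8346  0.2556 -0.5121] w 0.02589742800800136
shift units [-1.2703  3.1542  0.0025]
turn vec units [-0.0045 -0.0108  0.1883]
```

View pics/wrist4.png

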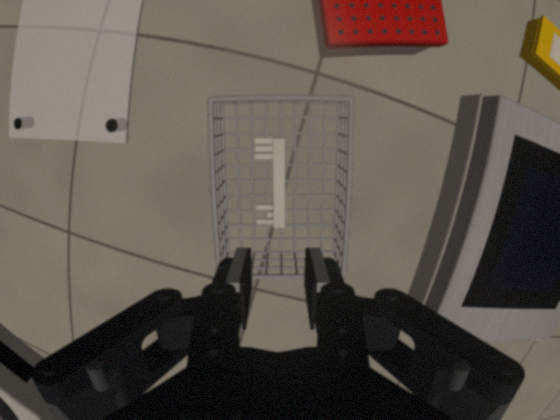

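The wrist view shows the comb lying flat in the basket at about (278,183), well clear of the walls, and the jaws empty. Next I'll cross to the switch with the gripper closing.

```bash
python3 -m inch '[[[-0.05,0.13,0],[0,0,0],0],[[-0.106,0.263,0],[0,0,0],0],[[-0.106,0.263,0],[0,0,0],0],[[-0.106,0.263,0],[0,0,0],0],[[-0.106,0.263,0],[0,0,0],0],[[-0.106,0.263,0],[0,0,0],0],[[-0.106,0.263,0],[0,0,0],0],[[-0.106,0.263,0],[0,0,0],0],[[-0.106,0.263,0],[0,0,0],0],[[-0.106,0.263,0],[0,0,0],0]]' 30
python3 -m inch '[[[-0.106,0.263,0],[0,0,0],0],[[-0.1,0.25,0],[0,0,0.19],0],[[-0.05,0.13,0],[0,0,0],0],[[0,0,0],[0,0,0],0]]'
python3 go.py 0.428 -0.347 0.14 10
python3 - <<'E'
from h import *
for n in('wrist','side'):
    cv2.imwrite(f'pics/{n}5.png',imaging.grab_frame(n)[:,:,::-1])
E
```

```text
time: 9.93
position: [0.4417, -0.2093, 0.2487]
eef_rot: [0.991, 0.133, -0.002, -0.001]
contact_force: [1.0, 0.3, -0.3]
grip_width: 0.0002
time: 10.42
position: [0.4232, -0.3469, 0.2486]
eef_rot: [0.997, 0.083, -0.002, -0.0]
contact_force: [-0.6, 0.1, -0.3]
grip_width: 0.0
t 10.43 pos [ 0.4232 -0.3469  0.2486] yaw 9.56 zaxis [-0.0036  0.0002 -1.    ] F [-0.6138  0.1087 -0.2661] w 1.5833237067913795e-05
shift units [0.0254 0.0047 0.5427]
turn vec units [-0.0017  0.007  -0.0153]
```

View pics/wrist5.png

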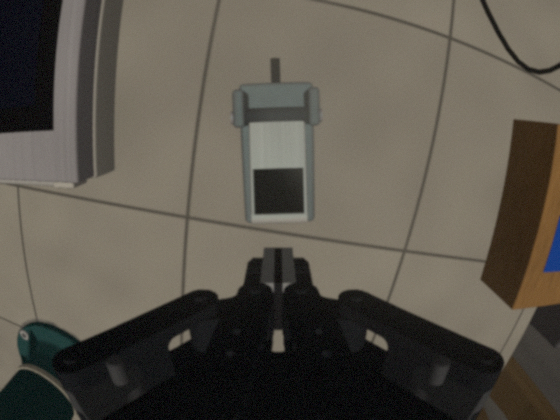

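View pics/side5.png

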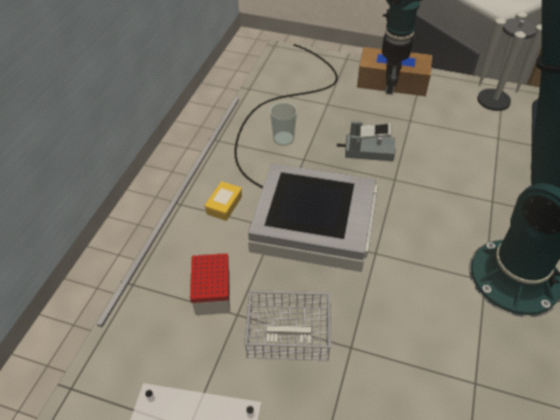

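The black pad is centred at about (278.5,190) in the wrist view, in line with the closed tips. I'll check its position with a ray, then descend to just above it.

```bash
python3 - <<'E'
from h import *
s=arm.read_state(); print(wz((278.5,190.5),.096,s))
E
python3 -m inch '[[[0.02,0,0.1],[0,0,0],0],[[0,0,0.2],[0,0,0],0],[[0,0,0.15],[0,0,0],0],[[0,0,0.05],[0,0,0],0],[[0,0,0],[0,0,0],0]]'
python3 go.py 0.428 -0.347 0.099
```

```text
[ 0.4312059  -0.34327913  0.096     ]
time: 11.15
position: [0.4307, -0.3422, 0.1496]
eef_rot: [0.996, 0.088, -0.0, -0.001]
contact_force: [-0.1, -0.0, 1.1]
grip_width: -0.0001
t 11.15 pos [ 0.4307 -0.3422  0.1496] yaw 10.04 zaxis [-0.0011  0.0012 -1.    ] F [-0.1371 -0.0088  1.1479] w -0.00011105146195546366
shift units [-0.0172  0.0216  0.253 ]
```

```bash
python3 -m inch '[[[-0.01,0.015,0.05],[0,0,0],0],[[0,0,0.07],[0,0,0],0],[[0,0,0.03],[0,0,0],0],[[0,0,0],[0,0,0],0]]'
python3 go.py 0.428 -0.347 0.099
python3 -m inch '[[[0,0,0.02],[0,0,0],0],[[0,0,0.02],[0,0,0],0],[[0,0,0.02],[0,0,0],0],[[0,0,0.02],[0,0,0],0],[[0,0,0],[0,0,0],0]]'
python3 go.py 0.428 -0.347 0.099
```

```text
time: 11.65
position: [0.4289, -0.3464, 0.1193]
eef_rot: [0.996, 0.087, -0.001, -0.0]
contact_force: [-1.0, -0.3, 0.3]
grip_width: 0.0001
t 11.65 pos [ 0.4289 -0.3464  0.1193] yaw 9.96 zaxis [-0.0011  0.0008 -1.    ] F [-1.0204 -0.3083  0.2688] w 0.00014045512225747744
shift units [-0.005   0.0023  0.1013]
time: 12.28
position: [0.4282, -0.3471, 0.1038]
eef_rot: [0.996, 0.086, -0.001, -0.0]
contact_force: [-3.1, -1.2, 5.9]
grip_width: -0.0
t 12.28 pos [ 0.4282 -0.3471  0.1038] yaw 9.91 zaxis [-0.0016 -0.0001 -1.    ] F [-3.1173 -1.1834  5.8608] w -1.2835842945008367e-05
shift units [-0.0007 -0.0008  0.0241]
```

```bash
python3 -m inch '[[[0,0,0.015],[0,0,0],0],[[0,0,0.01],[0,0,0],0],[[0,0,0],[0,0,0],0],[[0,0,0],[0,0,0],0]]'
python3 go.py 0.428 -0.347 0.099
python3 - <<'E'
from h import *
for n in('wrist','side'):
    i=imaging.grab_frame(n)[:,:,::-1]
    if n=='side': i=cv2.resize(i[90:170,320:420],None,fx=7,fy=7,interpolation=2)
    cv2.imwrite(f'pics/{n}6.png',i)
E
```

```text
time: 12.78
position: [0.4277, -0.3473, 0.0992]
eef_rot: [0.996, 0.086, -0.001, -0.0]
contact_force: [-3.5, -0.6, 7.2]
grip_width: -0.0001
t 12.78 pos [ 0.4277 -0.3473  0.0992] yaw 9.89 zaxis [-0.0021 -0.0001 -1.    ] F [-3.5443 -0.5905  7.1913] w -8.749595647548532e-05
shift units [ 0.0015 -0.001   0.0012]
```

View pics/wrist6.png

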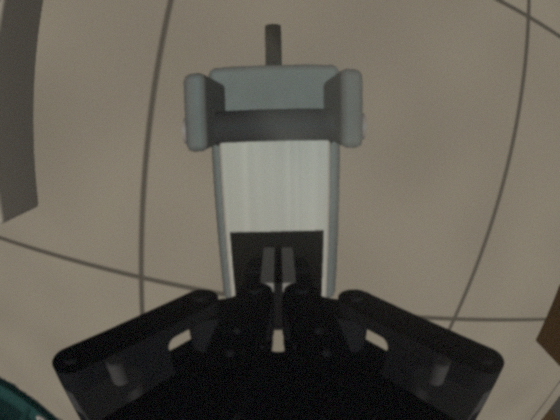

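View pics/side6.png

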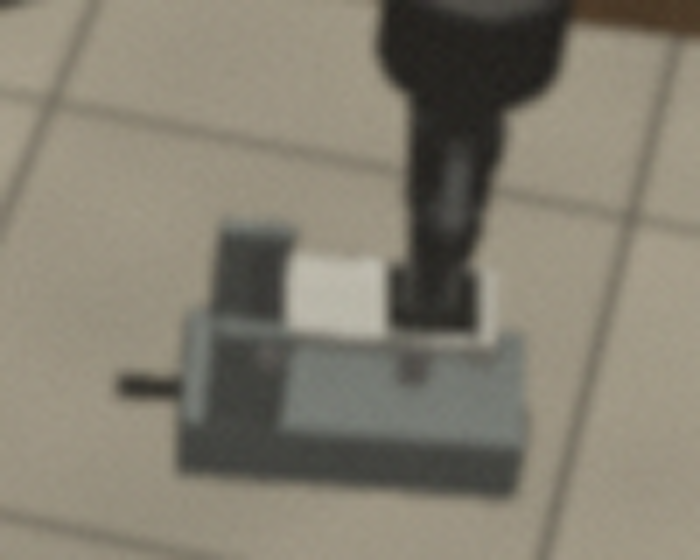

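The tips sit on the pad and the paddle's near edge runs parallel to the box top, so it is level. The 7.2 N reading and the tip height of about 80 mm agree with half-way. I'll hold it there for over 3 s.

```bash
for k in 1 2 3 4; do python3 -m inch '[[[0,0,0],[0,0,0],0],[[0,0,0],[0,0,0],0],[[0,0,0],[0,0,0],0],[[0,0,0],[0,0,0],0],[[0,0,0],[0,0,0],0],[[0,0,0],[0,0,0],0],[[0,0,0],[0,0,0],0],[[0,0,0],[0,0,0],0],[[0,0,0],[0,0,0],0],[[0,0,0],[0,0,0],0]]'; done
python3 - <<'E'
from h import *
for n in('side','top'):
    cv2.imwrite(f'pics/{n}7.png',imaging.grab_frame(n)[:,:,::-1])
E
```

```text
time: 14.12
position: [0.4277, -0.3472, 0.0992]
eef_rot: [0.996, 0.086, -0.001, -0.0]
contact_force: [-4.0, -0.7, 7.2]
grip_width: 0.0001
time: 15.38
position: [0.4277, -0.3472, 0.0992]
eef_rot: [0.996, 0.086, -0.001, -0.0]
contact_force: [-2.6, -0.8, 8.2]
grip_width: -0.0002
time: 16.62
position: [0.4277, -0.3473, 0.0992]
eef_rot: [0.996, 0.086, -0.001, -0.0]
contact_force: [-4.1, -0.7, 7.5]
grip_width: 0.0001
time: 17.88
position: [0.4277, -0.3473, 0.0992]
eef_rot: [0.996, 0.086, -0.001, -0.0]
contact_force: [-3.6, -0.2, 8.1]
grip_width: -0.0003
```

View pics/side7.png

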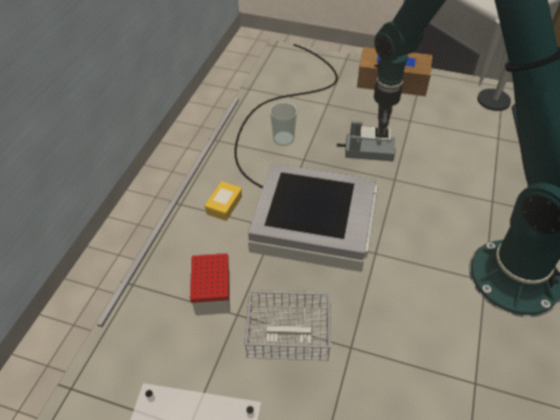

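The comb lies in the basket at about (289,329). The rack, beaker and yellow box haven't moved, and the fingertips are still on the paddle. I'm handing in now.

```bash
python3 -c "
from plant import ticket; print(ticket.sign_off())"
```

```text
the job is handed in; nothing more can be done
None
```

The comb is in the discard basket and the paddle was held level when I handed the job in at about 18 s. The hand-in reports no verdict.

- **Comb:** I pinched it mid-spine, lowered it into the basket and let it go. Pictures taken afterwards show it lying flat inside the walls with the jaws empty.
- **Paddle:** I pressed it with the closed fingertips and held it about 5 s without moving. The TCP stayed at 99.2 mm, so the tips were about 80 mm above the bench, which is the half-way height. The upward push read 7–8 N, also what half-way should take, plus a steady 3–4 N sideways drag. The paddle looked level in the side view. Its angle is not in the robot's readings, so I inferred it from these.
- **Bystanders:** The tip rack, beaker and yellow box look unmoved in the last side picture, judged by eye only.
- **Disagreement:** Two estimates of the press point differed by about 4 mm (top camera against wrist camera). I pressed at about the top-camera point, and the tips landed on the pad.

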